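# Stamp the waiting tile with the lever press

## Robot

A 7-joint arm with a two-finger parallel gripper is mounted at the origin on the work surface. World frame = base frame: x ahead of the robot, y to its left, z up, the work surface at z = 0. Lengths are in m, angles in rad, forces in N, time in s.
With the tool pointing down it reaches from about 0.425 to 0.825 m from the base axis. Payload 3.6 kg.
Tool frame: the origin (TCP) lies midway between the tips of the shut fingers; the grasp point (between the pads) lies 19 mm behind it (arm.pinch_z is the distance from the TCP to the grasp point, in m); z points along the fingers, y is the line along which they close (so a half turn about z gives the same grasp; the last joint's range is limited). The gripper opens to 93 mm and grips with 3 to 60 N. Pads are 15 mm wide; open, the fingers measure 128 mm over their backs; the gripper's body (75 mm by 188 mm) begins 65 mm behind the grasp point.
Start: joints at [-1.175, 0.615, -0.013, 1.423, 0.008, 1.103, -0.04], TCP at [0.266, 0.593, 0.219] pointing down, gripper open.
Joint ranges: [-3.12, 3.12], [-0.3, 2.06], [-1.34, 1.32], [0.26, 2.42], [-1.36, 4.5], [0.01, 1.98], [-2.84, 2.84]. Speed limits (rad/s): [2.79, 2.79, 3.14, 3.14, 3.14, 3.14, 3.14].

## Interface

Orientations are given as a unit quaternion [x, y, z, w].
In Python, from cell import arm gives the robot as it stands.
- The arm moves only by the tool jog_arm, never from a script. Its argument "series" is a list of rows, each an object of numbers: "ax", "ay", "az": the turn, a rotation vector about the tool's x, y, z in units of 6 degrees (1.0 is 6 degrees); "tx", "ty", "tz": the shift along the tool's x, y, z in units of 25 mm (1.0 is 25 mm); "jaw": the closure, from 0 (fully open) to 1 (shut). A call has 1 to 8 rows; each row shifts and turns the commanded pose from where the row before left it, along the tool's axes as they then stand; what a row does not reach is not made up. A row lasts 1/12 s, in which the tool goes at most 41.7 mm and 7.16 degrees, less where a joint would pass 70% of its speed; a pose out of reach is approached as far as the arm can. A call is refused whole if a number of a shift passes 1 or a number of a turn 1, either way. A call with a gripper value outside its range is refused whole. The fingers move at their own pace and stop on an object; the grip force is fixed at half the most. Time passes only in rows, so rows that do not move let the fingers close. It gives the time, the measured TCP pose, the force, the opening and the grip force at its end, in the units of the state.
- arm.get_obs(): the state, without advancing time (a new reading comes with each control period).
- arm.get_image(name): name is "scene" or "top" or "wrist"; returns a dict with "pixels" (400x640x3 uint8, red, green, blue), "depth" (400x640 float32, m along the optical axis (not along the pixel's ray), 0 where there is no reading), "fovy" (degrees; the focal length in pixels is half the picture's height over the tangent of half this angle, whatever the lens; pixels are square), "cx", "cy" (the principal point, pixels), "dist_coeffs" ([k1, k2, p1, p2, k3] as OpenCV has them; the pictures are not rectified), "R" (3x3) and "t" (3): a world point X has camera coordinates R X + t. Camera axes: x right, y down, z forward; pixel columns grow to the right and rows downward; lengths in m; the calibration is good to about 2 mm. A picture is of the moment at which its call begins.
- arm.hand_in(): hands the job in; it is judged then, once.
Trained networks look in a picture, given as the dict that the camera call returned (one of the last four; its "shot" number tells which), for a name from the list of things; names that differ only in an ending like _2 or _b are one class to them, and where a whole thing is asked for, a point or a joint stands for the part that bears it (a point fixed in the world has none). Each returns a list of dicts, best first, with "p" (0 to 1); they miss things now and then, are a little off and sometimes report something else, mostly with a low value. They report only what shows in the picture. A call takes as long as a camera call. They do not tell look-alikes from the thing itself.
- arm.look_for(query, picture): "rect" ([left, top, width, height] as shares, 0 to 1, of the picture: columns of its width, rows of its height, round what is visible of it).
- arm.outline_of(query, picture): "region" (400x640 bool, what is visible of it) and "rect" ([left, top, width, height] as shares, 0 to 1, of the picture: columns of its width, rows of its height, round what is visible of it).
The state is a dict: "t": time; "joint_positions": joint angles; "qd": joint speeds; "effort": joint torques, N m; "tool_pos": TCP position; "eef_rot": TCP orientation; "contact_force": force on the tool from outside, world axes, zero at the start; "ft_torque": the same for the moment, N m; "gripper_width": finger opening in m; "gripper_force": force on a finger pad.
Only numpy, scipy, OpenCV 4.12 (cv2) and the standard library are available. Lean on these libraries where they do the work, as an engineer would, in place of code of your own. Each camera call takes 0.05 s, during which the arm holds its last target. There are 200 camera calls.

## Task

Two hand presses stand on the pottery bench, and one of them has a terracotta tile lying in its bed. Stamp that tile: swing that press's lever all the way down to its stop, hold it there for a moment, then let it come fully back up. Do not work the empty press, and leave the tile lying in its bed.

Things in the scene. Friction and masses are not known exactly. Their poses are not given: they have to be found in the camera images.
- lever (a joint): Swing of the loaded press's lever (rad): 0 = raised at rest, 0.70 = down on its stop. Straight arm, 250 mm from the level hinge axis to the handle bar's axis; at rest it slopes up 0.70 rad from the hinge, at the stop it is level, hinge and bar axes 60 mm above the bench. A spring lifts it whenever it is not held; pushing the handle takes about 5 N at first, 11 N at the stop.
- loaded_grip (a point): Middle of the handle of the press that holds the tile: axis of a dark wooden crossbar, 18 mm thick, 80 mm long, level, at the free end of the 18 mm square steel lever; 221 mm above the bench at rest. With the lever raised, z is up, y runs along the crossbar, x is level towards the hinge (191 mm away along x, 161 mm lower). The frame turns with the lever.
- empty_grip (a point): The same point on the handle of the other, identical press, whose nest is empty. That press must not be worked.
- tile: Square terracotta tile, 90 x 90 x 10 mm, lying in a low nest on the loaded press's grey base (260 x 120 x 18 mm), under its lever with the round steel stamp; origin at the centre of its underside, 18 mm above the bench. The stack of such tiles elsewhere on the bench is not part of the job.
Not all that is in view belongs to the job. Of the things shaped like the tile, the terracotta one is meant.

How it is judged:
By the outcome, as a careful person would: the job done as asked, in the order asked, and still so for the second after the job is handed in, with the robot touching nothing.
It also fails if it takes over 38 s, if anything falls off the work surface, if the arm or the gripper's body presses on something with over 40 N, if the wrist force passes 120 N, or if a joint passes its speed limit or range.

## Working session

There is one attempt and no reset: what is moved stays moved. The work goes in short steps, Python scripts to look and compute and a tool call to move; the robot and the scene stay as the last step left them, time stands still between calls to the robot, and variables do not carry over. Pictures are saved under pics/ and viewed, at most 10 in all, crops included, and the job is handed in when it is done.

Besides the shell and the picture viewer there is one more tool, called as a command line: name --argument value ..., lists and objects as JSON in quotes. jog_arm: Moves the arm, as the interface text tells. Its arguments: {"type":"object","properties":{"series":{"type":"array"}},"required":["series"]}

```bash
mkdir -p pics
cat > h.py <<'E'
import numpy as np, cv2
from cell import arm
def K(p):
    f=200/np.tan(np.radians(p["fovy"])/2); return np.array([[f,0,p["cx"]],[0,f,p["cy"]],[0,0,1.]])
def pts(p,mask):
    v,u=np.nonzero(mask&(p["depth"]>0)); z=p["depth"][v,u]
    n=cv2.undistortPoints(np.stack([u,v],1).astype(float)[:,None],K(p),np.array(p["dist_coeffs"],float))[:,0]
    c=np.c_[n*z[:,None],z]; return (c-np.array(p["t"]))@np.array(p["R"])
def save(p,n): cv2.imwrite("pics/"+n,p["pixels"][:,:,::-1])
E
python3 - <<'E'
from h import *
for c in ("scene","top"):
    p=arm.get_image(c); save(p,c+".png")
    for q in ("loaded_grip","tile","lever"):
        for r in arm.outline_of(q,p):
            P=pts(p,r["region"]); 
            print(c,q,round(r["p"],2),np.round(np.array(r["rect"])*[640,400,640,400]),len(P),np.round(np.median(P,0),3) if len(P) else "", np.round(P.min(0),3),np.round(P.max(0),3))
E
```

```text
scene loaded_grip 0.67 [384. 128.  62.  93.] 1364 [0.649 0.248 0.148] [ 0.181  0.205 -0.003] [0.76  0.587 0.232]
scene tile 0.93 [296. 186.  39.  20.] 619 [0.44  0.092 0.01 ] [ 0.373  0.038 -0.   ] [0.49  0.147 0.015]
scene tile 0.87 [386. 201.  45.  26.] 790 [0.642 0.246 0.028] [0.589 0.203 0.017] [0.685 0.307 0.032]
scene tile 0.8 [332. 224.  39.  22.] 905 [0.632 0.082 0.01 ] [0.569 0.026 0.001] [0.688 0.146 0.014]
scene lever 0.85 [382. 126.  65.  94.] 1340 [0.649 0.247 0.15 ] [ 0.175  0.205 -0.003] [0.758 0.614 0.232]
top loaded_grip 0.86 [185. 141.  35.  71.] 961 [0.62  0.251 0.18 ] [ 0.552  0.209 -0.003] [0.76  0.324 0.236]
top tile 0.95 [209. 176.  27.  33.] 686 [0.634 0.235 0.029] [0.572 0.207 0.016] [0.683 0.275 0.227]
top tile 0.8 [261. 177.  41.  44.] 1188 [0.625 0.088 0.011] [ 0.569  0.032 -0.003] [0.686 0.144 0.019]
top tile 0.65 [255. 254.  43.  38.] 1176 [0.431 0.097 0.011] [ 0.377  0.042 -0.001] [0.483 0.153 0.018]
top lever 0.78 [183. 142.  39.  65.] 911 [0.617 0.251 0.184] [ 0.552  0.209 -0.003] [0.76  0.324 0.236]
```

View pics/scene.png

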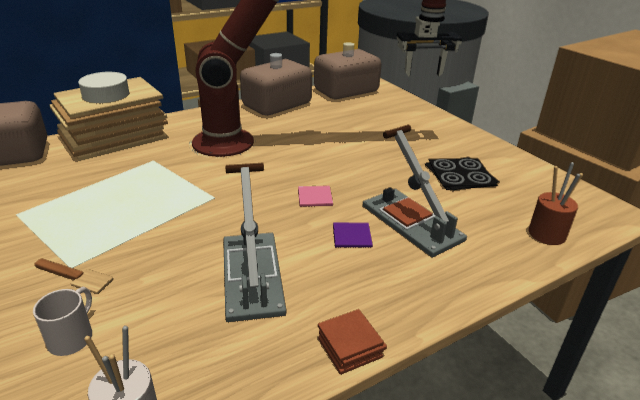

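View pics/top.png

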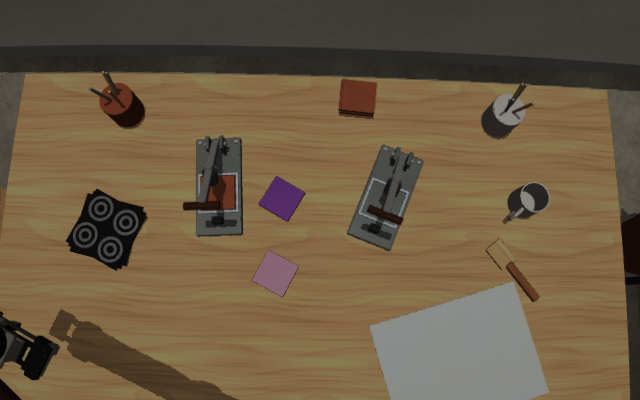

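The scene picture shows the loaded press at about (410,200) with its handle at (398,131), and the empty press at (250,270). In the top view, the loaded handle is at (202,206), and the hinge is further from the robot at about (214,145).

Run:
```python
from h import *
from scipy.spatial.transform import Rotation as R
for c in ("scene","top"):
    p=arm.get_image(c)
    r=arm.outline_of("loaded_grip",p)[0]
    px=p["pixels"].astype(int); m=cv2.dilate(r["region"].astype(np.uint8),np.ones((5,5)))>0
    m&=(px[:,:,0]-px[:,:,2]>15)
    P=pts(p,m); P=P[(P[:,2]>.2)&(P[:,2]<.25)]
    xy=P[:,:2]; rect=cv2.minAreaRect(xy.astype(np.float32)*1000)
    print(c,len(P),P.mean(0).round(4),P.min(0).round(3),P.max(0).round(3),rect)
    b=np.zeros((400,640),bool); b[100:260,150:470]=1
    Q=pts(p,b); px2=px[b&(p["depth"]>0)]
    s=(np.ptp(px2,axis=1)<25)&(abs(Q[:,2]-.018)<.005)&(Q[:,1]>.14)&(Q[:,1]<.36)&(Q[:,0]<.85)&(Q[:,0]>.45)
    print("base",s.sum(),cv2.minAreaRect((Q[s,:2]*1000).astype(np.float32)))
o=arm.get_obs(); print(o["tool_pos"],R.from_quat(o["eef_rot"]).as_matrix().round(3),o["contact_force"],o["t"])
```

```text
scene 170 [0.5703 0.2432 0.2246] [0.559 0.204 0.201] [0.599 0.287 0.232] ((579.2941284179688, 245.75387573242188), (39.79834747314453, 82.74520874023438), 1.0871515274047852)
base 1479 ((658.0855712890625, 249.98193359375), (258.7317810058594, 121.59779357910156), 3.759730339050293)
top 292 [0.5624 0.248  0.2284] [0.552 0.208 0.207] [0.581 0.287 0.237] ((567.1843872070312, 248.18524169921875), (26.367582321166992, 78.61255645751953), 3.776320457458496)
base 2271 ((654.4942626953125, 254.2125244140625), (260.952392578125, 119.60743713378906), 4.11619758605957)
[0.26608017 0.59300178 0.2186611 ] [[-0.912  0.409 -0.   ]
 [ 0.409  0.912 -0.   ]
 [ 0.    -0.    -1.   ]] [-0.49458428  0.67501208 -0.07843149] 0.6
```

jog_arm --series '[{"tz": -1, "jaw": 1}, {"tz": -1, "jaw": 1}, {"tx": -1, "ty": -0.47, "jaw": 1}, {"tx": -1, "ty": -0.47, "jaw": 1}, {"tx": -1, "ty": -0.47, "jaw": 1}, {"tx": -1, "ty": -0.47, "jaw": 1}, {"tx": -1, "ty": -0.47, "jaw": 1}, {"tx": -1, "ty": -0.47, "jaw": 1}]'

```text
$.series[0]: bad value
```

jog_arm --series '[{"tx": -1, "ty": -0.47, "jaw": 1}, {"tx": -1, "ty": -0.47, "jaw": 1}, {"tx": -1, "ty": -0.47, "jaw": 1}, {"tx": -1, "ty": -0.47, "jaw": 1}, {"tx": -1, "ty": -0.47, "jaw": 1}, {"tx": -1, "ty": -0.47, "jaw": 1}, {"tx": -1, "ty": -0.47, "jaw": 1}, {"tx": -1, "ty": -0.47, "jaw": 1}]'

```text
$.series[0]: bad value
```

jog_arm --series '[{"az": 1, "jaw": 1}, {"az": 1, "jaw": 1}, {"az": 1, "jaw": 1}, {"az": 1, "jaw": 1}, {"az": 1, "jaw": 1}, {"az": 1, "jaw": 1}, {"az": 1, "jaw": 1}, {"az": 1, "jaw": 1}]'

```text
$.series[0]: bad value
```

jog_arm --series '[{"az": 1, "jaw": 1}, {"az": 1, "jaw": 1}, {"az": 0.33, "jaw": 1}, {"jaw": 1}, {"jaw": 1}]'

```text
$.series[0]: bad value
```

Run:
```python
from h import *
from scipy.spatial.transform import Rotation as R
o=arm.get_obs(); T=R.from_quat(o["eef_rot"]).as_matrix()
print(o["tool_pos"],T.round(3),o["contact_force"],o["t"],o["gripper_width"])
p=arm.get_image("wrist"); save(p,"w1.png")
r=arm.outline_of("loaded_grip",p)
px=p["pixels"].astype(int)
P=pts(p,(px[:,:,0]-px[:,:,2]>15)); P=P[(P[:,2]>.2)&(P[:,2]<.25)&(abs(P[:,0]-.563)<.06)&(abs(P[:,1]-.247)<.08)]
print(len(P),P.mean(0) if len(P) else "",cv2.minAreaRect((P[:,:2]*1000).astype(np.float32)) if len(P) else "")
if len(P): print(P.min(0),P.max(0))
print(T.T@(np.array([.563,.247,.232])-o["tool_pos"])/.025)
```

```text
[0.26608017 0.59300178 0.2186611 ] [[-0.912  0.409 -0.   ]
 [ 0.409  0.912 -0.   ]
 [ 0.    -0.    -1.   ]] [-0.49458428  0.67501208 -0.07843149] 0.6 0.09290285471555731
0  
[-16.50168594  -7.76533029  -0.53335813]
```

View pics/w1.png

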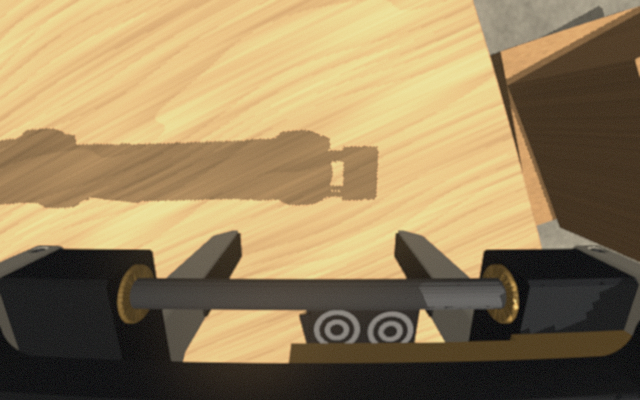

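The wrist picture shows only bare bench and the black stencil at about (360,328). The calls were refused and the arm hasn't moved, so I'll try rows with every key filled in.

jog_arm --series '[{"ax": 0, "ay": 0, "az": 0, "tx": 0, "ty": 0, "tz": -1, "jaw": 1}, {"ax": 0, "ay": 0, "az": 0, "tx": 0, "ty": 0, "tz": -1, "jaw": 1}]'

```text
t: 0.87
tool_pos: [0.2656, 0.5919, 0.2675]
eef_rot: [0.209, 0.978, -0.002, -0.0]
contact_force: [0.7, 0.3, 0.9]
gripper_width: 0.0842
gripper_force: 0.0
```

jog_arm --series '[{"ax": 0, "ay": 0, "az": 0, "tx": -1, "ty": -0.47, "tz": 0, "jaw": 1}, {"ax": 0, "ay": 0, "az": 0, "tx": -1, "ty": -0.47, "tz": 0, "jaw": 1}, {"ax": 0, "ay": 0, "az": 0, "tx": -1, "ty": -0.47, "tz": 0, "jaw": 1}, {"ax": 0, "ay": 0, "az": 0, "tx": -1, "ty": -0.47, "tz": 0, "jaw": 1}, {"ax": 0, "ay": 0, "az": 0, "tx": -1, "ty": -0.47, "tz": 0, "jaw": 1}, {"ax": 0, "ay": 0, "az": 0, "tx": -1, "ty": -0.47, "tz": 0, "jaw": 1}, {"ax": 0, "ay": 0, "az": 0, "tx": -1, "ty": -0.47, "tz": 0, "jaw": 1}, {"ax": 0, "ay": 0, "az": 0, "tx": -1, "ty": -0.47, "tz": 0, "jaw": 1}]'

```text
t: 1.53
tool_pos: [0.4109, 0.4243, 0.2689]
eef_rot: [0.209, 0.978, 0.0, 0.0]
contact_force: [0.0, -0.7, -1.2]
gripper_width: 0.0307
gripper_force: 0.0
```

jog_arm --series '[{"ax": 0, "ay": 0, "az": 1, "tx": 0, "ty": 0, "tz": 0, "jaw": 1}, {"ax": 0, "ay": 0, "az": 1, "tx": 0, "ty": 0, "tz": 0, "jaw": 1}, {"ax": 0, "ay": 0, "az": 1, "tx": 0, "ty": 0, "tz": 0, "jaw": 1}, {"ax": 0, "ay": 0, "az": 1, "tx": 0, "ty": 0, "tz": 0, "jaw": 1}, {"ax": 0, "ay": 0, "az": 1, "tx": 0, "ty": 0, "tz": 0, "jaw": 1}, {"ax": 0, "ay": 0, "az": 1, "tx": 0, "ty": 0, "tz": 0, "jaw": 1}, {"ax": 0, "ay": 0, "az": 1, "tx": 0, "ty": 0, "tz": 0, "jaw": 1}, {"ax": 0, "ay": 0, "az": 1, "tx": 0, "ty": 0, "tz": 0, "jaw": 1}]'

```text
t: 2.2
tool_pos: [0.41, 0.4254, 0.2687]
eef_rot: [0.591, 0.807, 0.0, -0.0]
contact_force: [-0.4, -0.6, -0.1]
gripper_width: 0.0006
gripper_force: 0.0
```

jog_arm --series '[{"ax": 0, "ay": 0, "az": 1, "tx": 0, "ty": 0, "tz": 0, "jaw": 1}, {"ax": 0, "ay": 0, "az": 1, "tx": 0, "ty": 0, "tz": 0, "jaw": 1}, {"ax": 0, "ay": 0, "az": 0.33, "tx": 0, "ty": 0, "tz": 0, "jaw": 1}, {"ax": 0, "ay": 0, "az": 0, "tx": 0, "ty": 0, "tz": 0, "jaw": 1}]'

```text
t: 2.53
tool_pos: [0.4099, 0.4255, 0.2687]
eef_rot: [0.683, 0.73, 0.0, 0.0]
contact_force: [-0.0, 0.9, 0.0]
gripper_width: 0.0003
gripper_force: 0.0
```

```bash
cat > s.py <<'E'
from h import *
from scipy.spatial.transform import Rotation as R
o=arm.get_obs(); T=R.from_quat(o["eef_rot"]).as_matrix()
print(o["tool_pos"],T.round(3),o["contact_force"],o["t"],o["gripper_width"])
p=arm.get_image("wrist"); save(p,"w2.png")
px=p["pixels"].astype(int)
P=pts(p,(px[:,:,0]-px[:,:,2]>15)); P=P[(P[:,2]>.2)&(P[:,2]<.25)&(abs(P[:,0]-.563)<.06)&(abs(P[:,1]-.247)<.08)]
if len(P): print(len(P),P.min(0),P.max(0),cv2.minAreaRect((P[:,:2]*1000).astype(np.float32)))
print(T.T@(np.array([.563,.247,.232])-o["tool_pos"])/.025)
E
python3 s.py
```

```text
[0.40993922 0.42552594 0.26868897] [[-0.067  0.998  0.   ]
 [ 0.998  0.067 -0.   ]
 [-0.     0.    -1.   ]] [-3.73275433e-02  8.73627878e-01  8.40051757e-04] 2.5333 0.00031814363037107127
[-7.53530982  5.62969823  1.46898439]
```

jog_arm --series '[{"ax": 0, "ay": 0, "az": 0, "tx": -0.94, "ty": 0.7, "tz": 0, "jaw": 1}, {"ax": 0, "ay": 0, "az": 0, "tx": -0.94, "ty": 0.7, "tz": 0, "jaw": 1}, {"ax": 0, "ay": 0, "az": 0, "tx": -0.94, "ty": 0.7, "tz": 0, "jaw": 1}, {"ax": 0, "ay": 0, "az": 0, "tx": -0.94, "ty": 0.7, "tz": 0, "jaw": 1}, {"ax": 0, "ay": 0, "az": 0, "tx": -0.94, "ty": 0.7, "tz": 0, "jaw": 1}, {"ax": 0, "ay": 0, "az": 0, "tx": -0.94, "ty": 0.7, "tz": 0, "jaw": 1}, {"ax": 0, "ay": 0, "az": 0, "tx": -0.94, "ty": 0.7, "tz": 0, "jaw": 1}, {"ax": 0, "ay": 0, "az": 0, "tx": -0.94, "ty": 0.7, "tz": 0, "jaw": 1}]'

```text
t: 3.25
tool_pos: [0.5632, 0.2461, 0.2687]
eef_rot: [0.682, 0.731, 0.0, -0.0]
contact_force: [0.4, 0.0, -0.4]
gripper_width: 0.0003
gripper_force: 0.0
```

jog_arm --series '[{"ax": 0, "ay": 0, "az": 0, "tx": 0, "ty": 0, "tz": 0, "jaw": 1}, {"ax": 0, "ay": 0, "az": 0, "tx": 0, "ty": 0, "tz": 0, "jaw": 1}]'

```text
t: 3.42
tool_pos: [0.5636, 0.2448, 0.2686]
eef_rot: [0.684, 0.729, -0.0, 0.0]
contact_force: [-0.7, 1.6, 0.4]
gripper_width: 0.0003
gripper_force: 0.0
```

```bash
python3 s.py
```

```text
[0.56357905 0.24480106 0.26862442] [[-0.063  0.998  0.   ]
 [ 0.998  0.063 -0.001]
 [-0.001  0.    -1.   ]] [-0.66273025  1.62490034  0.37036406] 3.4167 0.00026851339462413655
2061 [0.55163394 0.2376814  0.20004898] [0.60149131 0.28716435 0.2307938 ] ((576.4707641601562, 263.5077209472656), (47.41405487060547, 49.55904769897461), 5.097404956817627)
[ 0.09042374 -0.01792344  1.46490017]
```

View pics/w2.png

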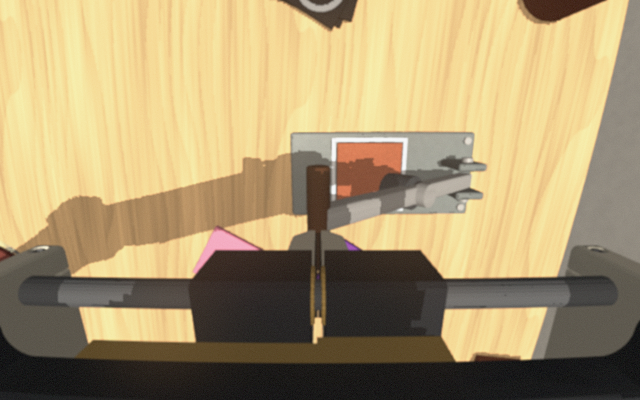

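The wrist picture shows the bar at column 318, right under the finger gap, with the terracotta tile in the nest at (370,168). Next I'll lower onto the bar.

jog_arm --series '[{"ax": 0, "ay": 0, "az": 0, "tx": 0.08, "ty": 0, "tz": 0.5, "jaw": 1}, {"ax": 0, "ay": 0, "az": 0, "tx": 0, "ty": 0, "tz": 0.5, "jaw": 1}, {"ax": 0, "ay": 0, "az": 0, "tx": 0, "ty": 0, "tz": 0.3, "jaw": 1}, {"ax": 0, "ay": 0, "az": 0, "tx": 0, "ty": 0, "tz": 0.2, "jaw": 1}, {"ax": 0, "ay": 0, "az": 0, "tx": 0, "ty": 0, "tz": 0.1, "jaw": 1}, {"ax": 0, "ay": 0, "az": 0, "tx": 0, "ty": 0, "tz": 0, "jaw": 1}]'

```text
t: 3.97
tool_pos: [0.56, 0.251, 0.2296]
eef_rot: [0.682, 0.731, -0.001, -0.002]
contact_force: [-5.0, 0.0, 7.7]
gripper_width: 0.0006
gripper_force: 4.1
```

jog_arm --series '[{"ax": 0, "ay": 0, "az": 0, "tx": 0, "ty": -0.32, "tz": 0.4, "jaw": 1}, {"ax": 0, "ay": 0, "az": 0, "tx": 0, "ty": -0.29, "tz": 0.4, "jaw": 1}, {"ax": 0, "ay": 0, "az": 0, "tx": 0, "ty": -0.26, "tz": 0.4, "jaw": 1}, {"ax": 0, "ay": 0, "az": 0, "tx": 0, "ty": -0.24, "tz": 0.4, "jaw": 1}, {"ax": 0, "ay": 0, "az": 0, "tx": 0, "ty": -0.21, "tz": 0.4, "jaw": 1}, {"ax": 0, "ay": 0, "az": 0, "tx": 0, "ty": -0.19, "tz": 0.4, "jaw": 1}, {"ax": 0, "ay": 0, "az": 0, "tx": 0, "ty": -0.16, "tz": 0.4, "jaw": 1}, {"ax": 0, "ay": 0, "az": 0, "tx": 0, "ty": -0.15, "tz": 0.4, "jaw": 1}]'

```text
t: 4.63
tool_pos: [0.5122, 0.2476, 0.1497]
eef_rot: [0.682, 0.731, -0.002, -0.003]
contact_force: [-8.6, -1.0, 11.0]
gripper_width: 0.0003
gripper_force: 6.0
```

jog_arm --series '[{"ax": 0, "ay": 0, "az": 0, "tx": 0, "ty": -0.13, "tz": 0.4, "jaw": 1}, {"ax": 0, "ay": 0, "az": 0, "tx": 0, "ty": -0.11, "tz": 0.4, "jaw": 1}, {"ax": 0, "ay": 0, "az": 0, "tx": 0, "ty": -0.09, "tz": 0.4, "jaw": 1}, {"ax": 0, "ay": 0, "az": 0, "tx": 0, "ty": -0.08, "tz": 0.4, "jaw": 1}, {"ax": 0, "ay": 0, "az": 0, "tx": 0, "ty": -0.06, "tz": 0.4, "jaw": 1}, {"ax": 0, "ay": 0, "az": 0, "tx": 0, "ty": -0.04, "tz": 0.4, "jaw": 1}, {"ax": 0, "ay": 0, "az": 0, "tx": 0, "ty": -0.03, "tz": 0.3, "jaw": 1}, {"ax": 0, "ay": 0, "az": 0, "tx": 0, "ty": 0, "tz": 0, "jaw": 1}]'

```text
t: 5.3
tool_pos: [0.4972, 0.2464, 0.0803]
eef_rot: [0.682, 0.732, -0.004, -0.004]
contact_force: [-8.6, -0.9, 9.9]
gripper_width: 0.0008
gripper_force: 6.1
```

jog_arm --series '[{"ax": 0, "ay": 0, "az": 0, "tx": 0, "ty": 0, "tz": 0.25, "jaw": 1}, {"ax": 0, "ay": 0, "az": 0, "tx": 0, "ty": 0, "tz": 0.25, "jaw": 1}, {"ax": 0, "ay": 0, "az": 0, "tx": 0, "ty": 0, "tz": 0.1, "jaw": 1}, {"ax": 0, "ay": 0, "az": 0, "tx": 0, "ty": 0, "tz": 0, "jaw": 1}, {"ax": 0, "ay": 0, "az": 0, "tx": 0, "ty": 0, "tz": 0, "jaw": 1}]'

```text
t: 5.72
tool_pos: [0.497, 0.2466, 0.0689]
eef_rot: [0.682, 0.732, -0.004, -0.005]
contact_force: [-13.1, -2.7, 24.9]
gripper_width: 0.0006
gripper_force: 14.1
```

jog_arm --series '[{"ax": 0, "ay": 0, "az": 0, "tx": 0, "ty": 0, "tz": 0.08, "jaw": 1}, {"ax": 0, "ay": 0, "az": 0, "tx": 0, "ty": 0, "tz": 0, "jaw": 1}, {"ax": 0, "ay": 0, "az": 0, "tx": 0, "ty": 0, "tz": 0, "jaw": 1}, {"ax": 0, "ay": 0, "az": 0, "tx": 0, "ty": 0, "tz": 0, "jaw": 1}, {"ax": 0, "ay": 0, "az": 0, "tx": 0, "ty": 0, "tz": 0, "jaw": 1}, {"ax": 0, "ay": 0, "az": 0, "tx": 0, "ty": 0, "tz": 0, "jaw": 1}, {"ax": 0, "ay": 0, "az": 0, "tx": 0, "ty": 0, "tz": 0, "jaw": 1}, {"ax": 0, "ay": 0, "az": 0, "tx": 0, "ty": 0, "tz": 0, "jaw": 1}]'

```text
t: 6.38
tool_pos: [0.497, 0.2469, 0.0686]
eef_rot: [0.682, 0.732, -0.003, -0.005]
contact_force: [-15.5, -2.0, 35.0]
gripper_width: 0.0006
gripper_force: 19.3
```

jog_arm --series '[{"ax": 0, "ay": 0, "az": 0, "tx": 0, "ty": 0, "tz": 0, "jaw": 1}, {"ax": 0, "ay": 0, "az": 0, "tx": 0, "ty": 0, "tz": 0, "jaw": 1}, {"ax": 0, "ay": 0, "az": 0, "tx": 0, "ty": 0, "tz": 0, "jaw": 1}, {"ax": 0, "ay": 0, "az": 0, "tx": 0, "ty": 0, "tz": 0, "jaw": 1}, {"ax": 0, "ay": 0, "az": 0, "tx": 0, "ty": 0, "tz": 0, "jaw": 1}, {"ax": 0, "ay": 0, "az": 0, "tx": 0, "ty": 0, "tz": 0, "jaw": 1}, {"ax": 0, "ay": 0, "az": 0, "tx": 0, "ty": 0, "tz": 0, "jaw": 1}, {"ax": 0, "ay": 0, "az": 0, "tx": 0, "ty": 0, "tz": 0, "jaw": 1}]'

```text
t: 7.05
tool_pos: [0.497, 0.2472, 0.0686]
eef_rot: [0.682, 0.732, -0.003, -0.005]
contact_force: [-16.4, -2.3, 34.8]
gripper_width: -0.0001
gripper_force: 19.3
```

Run:
```python
from h import *
p=arm.get_image("scene"); cv2.imwrite("pics/s2.png",cv2.resize(p["pixels"][80:280,300:500,::-1],None,fx=3,fy=3))
```

```text
(no output)
```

View pics/s2.png

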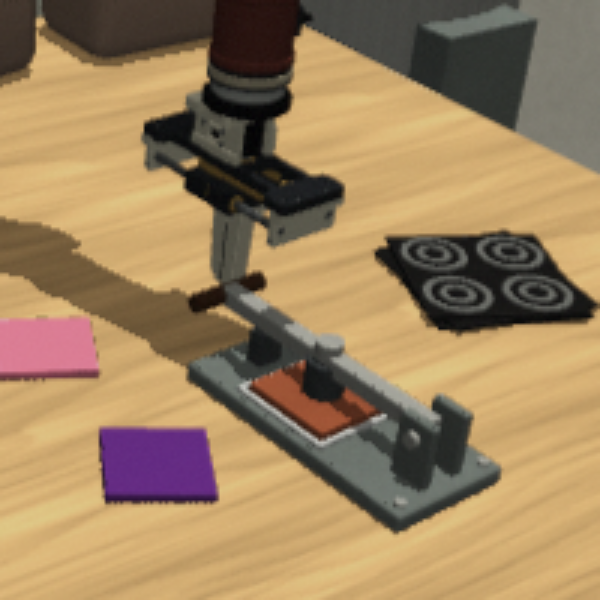

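The crop shows the lever level, with the handle at (228,290) under the fingers, the stamp on the tile at (320,385), and the stop post met at (263,345). Next I'll let the lever rise by retracing the arc.

jog_arm --series '[{"ax": 0, "ay": 0, "az": 0, "tx": 0, "ty": 0.02, "tz": -0.5, "jaw": 1}, {"ax": 0, "ay": 0, "az": 0, "tx": 0, "ty": 0.03, "tz": -0.4, "jaw": 1}, {"ax": 0, "ay": 0, "az": 0, "tx": 0, "ty": 0.04, "tz": -0.4, "jaw": 1}, {"ax": 0, "ay": 0, "az": 0, "tx": 0, "ty": 0.06, "tz": -0.4, "jaw": 1}, {"ax": 0, "ay": 0, "az": 0, "tx": 0, "ty": 0.08, "tz": -0.4, "jaw": 1}, {"ax": 0, "ay": 0, "az": 0, "tx": 0, "ty": 0.09, "tz": -0.4, "jaw": 1}, {"ax": 0, "ay": 0, "az": 0, "tx": 0, "ty": 0.11, "tz": -0.4, "jaw": 1}, {"ax": 0, "ay": 0, "az": 0, "tx": 0, "ty": 0.13, "tz": -0.4, "jaw": 1}]'

```text
t: 7.77
tool_pos: [0.5122, 0.2483, 0.1478]
eef_rot: [0.682, 0.732, -0.003, -0.004]
contact_force: [-7.1, 0.9, 8.7]
gripper_width: 0.0005
gripper_force: 4.5
```

jog_arm --series '[{"ax": 0, "ay": 0, "az": 0, "tx": 0, "ty": 0.15, "tz": -0.4, "jaw": 1}, {"ax": 0, "ay": 0, "az": 0, "tx": 0, "ty": 0.16, "tz": -0.4, "jaw": 1}, {"ax": 0, "ay": 0, "az": 0, "tx": 0, "ty": 0.19, "tz": -0.4, "jaw": 1}, {"ax": 0, "ay": 0, "az": 0, "tx": 0, "ty": 0.21, "tz": -0.4, "jaw": 1}, {"ax": 0, "ay": 0, "az": 0, "tx": 0, "ty": 0.24, "tz": -0.4, "jaw": 1}, {"ax": 0, "ay": 0, "az": 0, "tx": 0, "ty": 0.26, "tz": -0.4, "jaw": 1}, {"ax": 0, "ay": 0, "az": 0, "tx": 0, "ty": 0.29, "tz": -0.4, "jaw": 1}, {"ax": 0, "ay": 0, "az": 0, "tx": 0, "ty": 0.32, "tz": -0.4, "jaw": 1}]'

```text
t: 8.43
tool_pos: [0.5602, 0.2516, 0.2289]
eef_rot: [0.682, 0.732, -0.0, -0.003]
contact_force: [-4.2, 0.9, 6.2]
gripper_width: 0.0005
gripper_force: 3.4
```

jog_arm --series '[{"ax": 0, "ay": 0, "az": 0, "tx": 0, "ty": 0, "tz": -0.5, "jaw": 1}, {"ax": 0, "ay": 0, "az": 0, "tx": 0, "ty": 0, "tz": -1, "jaw": 1}, {"ax": 0, "ay": 0, "az": 0, "tx": 0, "ty": 0, "tz": -1, "jaw": 1}, {"ax": 0, "ay": 0, "az": 0, "tx": 0, "ty": 0, "tz": -1, "jaw": 1}, {"ax": 0, "ay": 0, "az": 0, "tx": 0, "ty": 0, "tz": 0, "jaw": 1}, {"ax": 0, "ay": 0, "az": 0, "tx": 0, "ty": 0, "tz": 0, "jaw": 1}, {"ax": 0, "ay": 0, "az": 0, "tx": 0, "ty": 0, "tz": 0, "jaw": 1}, {"ax": 0, "ay": 0, "az": 0, "tx": 0, "ty": 0, "tz": 0, "jaw": 1}]'

```text
t: 9.1
tool_pos: [0.5618, 0.2494, 0.3128]
eef_rot: [0.683, 0.731, -0.001, -0.001]
contact_force: [-0.3, -0.3, -1.3]
gripper_width: 0.0007
gripper_force: 0.0
```

Run:
```python
from h import *
p=arm.get_image("scene"); cv2.imwrite("pics/s3.png",cv2.resize(p["pixels"][80:280,300:500,::-1],None,fx=3,fy=3))
```

```text
(no output)
```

View pics/s3.png

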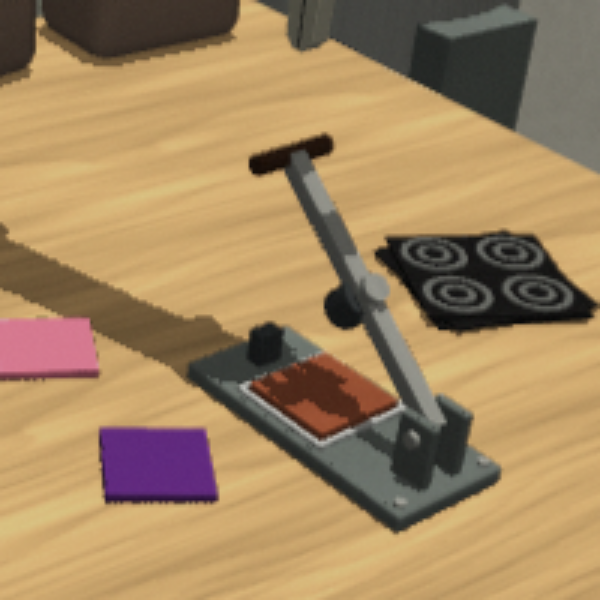

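The lever is fully back up with its handle at (291,154), the tile is still in its nest at (320,395), and the fingers are clear.

```bash
python3 -c "
from cell import arm
print(arm.hand_in())"
```

```text
the job is handed in; nothing more can be done
None
```

The tile was stamped: I pushed the loaded press's lever down to its stop, held it there for over a second and let it come fully back up; the tile is still in its bed, the empty press was not touched, and the job is handed in (its verdict was not shown).

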